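# Plug a rigid air pipe into the manifold and open its valve

### The job

Take the thin metal pipe from its wooden block and push it upright into the open push-fit socket of the air manifold, past the seal until it bottoms and holds the socket's check valve open; press it firmly onto the bottom for a moment (some 15 N), without ramming it. Let go, then throw the toggle valve's lever fully over to turn the air on. Leave the wide pipe and the other things on the bench alone.

Things in the scene. Friction and masses are not known exactly. Their poses are not given: they have to be found in the camera images.
- tube: The thin pipe: a bare aluminium tube, 16 mm in diameter, 150 mm long, about 60 g, standing upright in a 60 x 60 x 45 mm wooden block (hole 18 mm wide and 35 mm deep, so 115 mm of the pipe stands clear of the block). Origin: centre of its lower end face, which has a 1 mm chamfer; z runs up along the pipe. The two blocks change places between runs; the other pipe is 25 mm wide and 130 mm long.
- tube_top (a point): Centre of the thin pipe's upper end, 150 mm above its origin.
- manifold: Air manifold fixed to the bench: aluminium block 64 mm (x) by 250 mm (y) by 32 mm high; origin: centre of its underside. On top, from its +y end to its -y end: at y = +60 mm a square grey push-fit socket, 36 x 36 mm and 40 mm tall, with a 5 mm tall black flared ring on it; at y = 0 a low brass plug, 55 mm high; at y = -70 mm a toggle valve with a lever. Its yaw varies.
- mouth (a point): Centre of the flared ring's rim, 77 mm above the bench. The flare narrows from 25 mm to the 17 mm bore, 5 mm down; the bore goes straight down. Sprung seal lips 18 mm below the rim (passed at 22 mm) narrow it to 14 mm: they resist the pipe's entry with 6 to 18 N, then drag on it with 4 to 12 N and bite harder if it is pulled back, so the pipe stays when let go. Below them lies the check valve.
- valve (a joint): Angle of the toggle valve's lever in rad: 0 = off, leaning 0.5 rad from upright to the manifold's -x side; 1.0 = fully on, leaning 0.5 rad to its +x side. It stays where it is left and turns on an axis along the manifold's y, 54 mm above the bench; light friction, about 1 N at its tip.
- valve_tip (a point): Centre of the 26 mm black ball at the lever's end, 60 mm from its axis; the ball's centre is about 107 mm above the bench when off or on, 114 mm when upright. The lever's rod is 10 mm thick.
- check (a joint): Travel in m of the check valve's plunger, hidden in the bore below the seal: 0 = closed (up), 0.004 (a little more under load) = down on its hard stop: the pipe has bottomed. Its spring pushes back with under 1 N; on the stop the force climbs steeply, and over 30 N damages it. Its height differs from run to run and cannot be seen: the pipe bottoms somewhere between 30 and 54 mm below the rim.

How it is judged:
By the outcome, as a careful person would: the job done as asked, in the order asked, and still so for the second after the job is handed in, with the robot touching nothing.
It also fails if it takes over 67 s, if anything falls off the work surface, if the arm or the gripper's body presses on something with over 40 N, if the wrist force passes 120 N, or if a joint passes its speed limit or range.

### The arm

A 6-joint arm with a two-finger parallel gripper is mounted at the origin on the work surface. World frame = base frame: x ahead of the robot, y to its left, z up, the work surface at z = 0. Lengths are in m, angles in degrees, forces in N, time in s.
With the tool pointing down it reaches from about 0.25 to 0.725 m from the base axis. Payload 9.7 kg.
Tool frame: the origin (TCP) lies at the very end of the fingers, on their centre line; the grasp point (between the pads) lies 19 mm behind it; z points along the fingers, y is the direction in which the jaws open and shut (so a half turn about z gives the same grasp; the last joint's range is limited). The gripper opens to 85 mm and grips with 20 to 120 N. Pads are 22 mm wide; open, the fingers measure 114 mm over their backs; the gripper's body (76 mm by 85 mm) begins 54 mm behind the grasp point. The pads swing forward as they close: fully open they stand 13 mm farther back than shut.
Start: joints at [-68.297, 4.979, 10.078, 95.1, 0, 90], TCP at [0.203, -0.511, 0.231] pointing down, gripper open.
Joint ranges: [-179.16, 179.16], [-48.56, 103.87], [-65.8, 70.77], [-126.05, 130.52], [-82.76, 87.17], [-180, 180]. Speed limits (degrees/s): [127.2, 127.2, 147.25, 180, 180, 180].

### API

Orientations are given as [roll, pitch, yaw] about the fixed x, y, z axes, in that order (R = Rz(yaw) Ry(pitch) Rx(roll)).
In Python, from workcell import bot gives the robot as it stands.
- The arm moves only by the shell command python3 -m pendant 'ROWS' [FORCE]. ROWS is JSON, a list that holds one entry, the list of rows, each a list of 7 numbers: the shift along the tool's x, y, z in cm, then the turn, a rotation vector about the tool's x, y, z in rad, then the opening in per cent of the stroke, from 0 (shut) to 100 (fully open). In form: [[[dx, dy, dz, ax, ay, az, gripper], ...]]. A call has 1 to 5 rows; each row shifts and turns the pose as measured when the row begins, along the tool's axes as they then stand; what a row does not reach is not made up. A row lasts 1/12 s, in which the tool goes at most 41.7 mm and 7.16 degrees, less where a joint would pass 70% of its speed; a pose out of reach is approached as far as the arm can. A call with a gripper value outside its range is refused whole. The fingers move at their own pace and stop on an object; FORCE is the grip in N (left out, the last holds). Time passes only in rows, so rows that do not move let the fingers close. It gives the time, the measured TCP pose, the force and the opening at its end, in the units of the state.
- bot.get_obs(): the state, without advancing time (a new reading comes with each control period).
- bot.camera(name): name is "scene" or "top"; returns the picture (384x512x3 uint8, red, green, blue); there is no depth.
- bot.get_calibration(name): a dict with "intrinsics" (3x3 intrinsics, pixels), "D" ([k1, k2, p1, p2, k3] as OpenCV has them; the pictures are not rectified), "pose" (4x4, takes a point from camera to world coordinates). Camera axes: x right, y down, z forward; pixel columns grow to the right and rows downward; lengths in m; the calibration is good to about 2 mm. A picture is of the moment at which its call begins. get_calibration takes no time and is no camera call.
- bot.job_done(): hands the job in, once; it reports no verdict.
Trained networks look in the newest picture that a camera, given by its name, has taken for a name from the list of things; names that differ only in an ending like _2 or _b are one class to them, and where a whole thing is asked for, a point or a joint stands for the part that bears it (a point fixed in the world has none). Each returns a list of dicts, best first, with "confidence" (0 to 1); they miss things now and then, are a little off and sometimes report something else, mostly with a low value. They report only what shows in the picture. A call takes as long as a camera call.
- bot.masks_of(camera, thing): "pixels" (384x512 bool, what is visible of it) and "extent" ([left, top, right, bottom] in pixels, round what is visible of it).
- bot.mark_of(camera, thing): "uv" ([column, row] in pixels: a listed point, or the origin of a listed thing).
The state is a dict: "time": time; "q": joint angles; "qd": joint speeds; "joint_efforts": joint torques, N m; "ee_pos": TCP position; "tcp_rot": TCP orientation; "wrist_force": force on the tool from outside, world axes, zero at the start; "torque": the same for the moment, N m; "opening": finger opening in m.
Only numpy, scipy, OpenCV 4.12 (cv2) and the standard library are available. Lean on these libraries where they do the work, as an engineer would, in place of code of your own. Each camera call takes 0.05 s, during which the arm holds its last target. There are 200 camera calls.

## Working session

There is one attempt and no reset: what is moved stays moved. The work goes in short steps, Python scripts to look and compute and a shell command to move; the robot and the scene stay as the last step left them, time stands still between calls to the robot, and variables do not carry over. Pictures are saved under pics/ and viewed, about 8 in all and at most 12, crops included, and the job is handed in when it is done.

```bash
mkdir -p pics; cat > h.py <<'E'
import numpy as np, cv2
from workcell import bot
def cal(n):
    c=bot.get_calibration(n); return np.array(c["intrinsics"],float),np.array(c["D"],float),np.array(c["pose"],float)
def ray(n,uv):
    K,D,T=cal(n); p=cv2.undistortPoints(np.array([[uv]],float),K,D)[0,0]
    return T[:3,3],T[:3,:3]@np.array([p[0],p[1],1.])
def atz(n,uv,z):
    o,d=ray(n,uv); return o+d*(z-o[2])/d[2]
def tri(obs):
    A=np.zeros((3,3));b=np.zeros(3);P=[]
    for n,uv in obs:
        o,d=ray(n,uv); d=d/np.linalg.norm(d); M=np.eye(3)-np.outer(d,d); A+=M;b+=M@o;P.append((o,M))
    x=np.linalg.solve(A,b); return x,[np.linalg.norm(M@(x-o))*1e3 for o,M in P]
def proj(n,X):
    K,D,T=cal(n); Ti=np.linalg.inv(T); r=cv2.Rodrigues(Ti[:3,:3])[0]
    return cv2.projectPoints(np.array(X,float).reshape(-1,3),r,Ti[:3,3],K,D)[0][:,0]
def snap(n,f=None):
    im=bot.camera(n)
    if f: cv2.imwrite("pics/"+f,im[:,:,::-1])
    return im
E
python3 - <<'E'
from h import *
np.set_printoptions(precision=4,suppress=True)
print(bot.get_obs())
for n in("scene","top"):
    K,D,T=cal(n);print(n,K[0,0],T); snap(n,n+"0.png")
    
a={}
for t in("tube","tube_top","mouth","valve_tip","manifold"):
    for n in("scene","top"):
        r=bot.mark_of(n,t); print(t,n,[(np.round(d["uv"],1),round(d["confidence"],2)) for d in r[:3]])
        if r:a[t,n]=r[0]["uv"]
    if (t,"scene") in a and (t,"top") in a: print(t,tri([("scene",a[t,"scene"]),("top",a[t,"top"])]))
E
python3 -c "
import cv2,numpy as np
cv2.imwrite('pics/both.png',np.hstack([cv2.imread('pics/scene0.png'),cv2.imread('pics/top0.png')])[:, :])"
```

```text
{'time': 0.0, 'q': array([-68.2948,   5.0113,  10.0365,  95.098 ,   0.0009,  90.0011]), 'qd': array([-0.0764,  0.0282, -0.0678,  0.02  , -0.0463, -0.0137]), 'joint_efforts': array([ -0.0005, -52.0392,  46.4796,   0.0164,  -0.    ,  -0.    ]), 'ee_pos': array([ 0.2033, -0.5108,  0.2306]), 'tcp_rot': array([-179.9271,   -0.0009,   21.7041]), 'wrist_force': array([-0.5654, -0.0586, -0.123 ]), 'torque': array([-0.0514, -0.0061,  0.0687]), 'opening': 0.08523336010845903}
scene 379.9175491359544 [[-0.6932  0.5871 -0.418   0.8537]
 [ 0.7207  0.572  -0.3917  0.3795]
 [ 0.0091 -0.5728 -0.8197  0.7692]
 [ 0.      0.      0.      1.    ]]
top 425.31132318000294 [[ 0.0017 -0.9943  0.1066  0.4173]
 [-1.     -0.001   0.0071  0.0618]
 [-0.007  -0.1066 -0.9943  0.9895]
 [ 0.      0.      0.      1.    ]]
tube scene [(array([362.6, 276.1]), 0.82)]
tube top [(array([152.9, 213.2]), 0.74)]
tube (array([0.4758, 0.3193, 0.017 ]), [np.float64(2.3368968240736607), np.float64(2.336896824073523)])
tube_top scene [(array([377.9, 241.1]), 0.88)]
tube_top top [(array([139.2, 211.3]), 0.64)]
tube_top (array([0.4708, 0.3106, 0.1559]), [np.float64(2.6577484859819527), np.float64(2.657748485981904)])
mouth scene [(array([240.2, 177.7]), 0.94)]
mouth top [(array([305.3, 208.2]), 0.87)]
mouth (array([ 0.4874, -0.0308,  0.0479]), [np.float64(1.1462498254730915), np.float64(1.1462498254731226)])
valve_tip scene [(array([204.1, 130.9]), 0.51)]
valve_tip top [(array([368.2, 211.2]), 0.71)]
valve_tip (array([ 0.4784, -0.1577,  0.1074]), [np.float64(3.384571804709874), np.float64(3.384571804709853)])
manifold scene [(array([226.4, 178.4]), 0.94)]
manifold top [(array([325. , 206.8]), 0.7)]
manifold (array([ 0.4928, -0.0794,  0.0058]), [np.float64(0.44029502430576073), np.float64(0.4402950243058599)])
```

View pics/scene0.png

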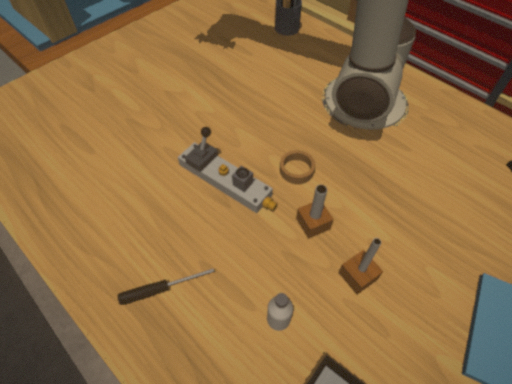

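View pics/top0.png

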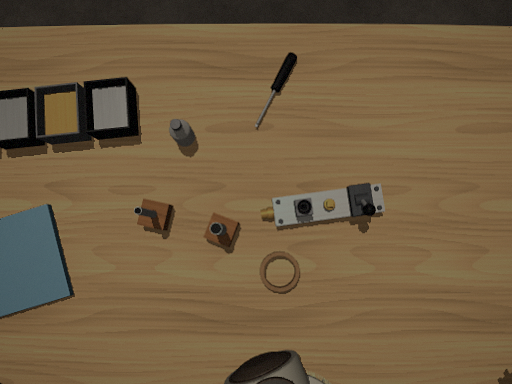

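The thin pipe is the one in the outer block: scene (376,242), top (139,211). The wide one is at scene (320,190). The manifold's socket is at scene (242,178) and top (304,207), and the lever ball is at top (368,210). The mouth triangulates to 48 mm instead of 77 mm, so I'll zoom in and check.

```bash
python3 - <<'E'
from h import *
s=cv2.imread("pics/scene0.png");t=cv2.imread("pics/top0.png")
def c(im,u,v): return cv2.resize(im[v-30:v+30,u-40:u+40],(400,300),interpolation=cv2.INTER_CUBIC)
a=np.vstack([np.hstack([c(s,225,170),c(s,365,262)]),np.hstack([c(t,335,205),c(t,150,213)])])
cv2.imwrite("pics/crops.png",np.clip(a*1.4,0,255))
for th in("tube","manifold","valve"):
    for n in("scene","top"):
        snap(n)
        r=bot.masks_of(n,th)
        for d in r[:2]:
            m=d["pixels"].astype(np.uint8); 
            if m.sum()==0: continue
            rc=cv2.minAreaRect(np.argwhere(m)[:,::-1].astype(np.float32)); print(th,n,round(d["confidence"],2),np.round(d["extent"]),m.sum(),np.round(cv2.boxPoints(rc),1).tolist())
E
```

```text
tube scene 0.63 [358. 238. 377. 268.] 341 [[355.79998779296875, 267.70001220703125], [373.70001220703125, 235.60000610351562], [382.3999938964844, 240.5], [364.6000061035156, 272.5]]
tube top 0.63 [132. 207. 159. 219.] 188 [[132.8000030517578, 213.3000030517578], [134.6999969482422, 205.0], [157.60000610351562, 210.3000030517578], [155.6999969482422, 218.60000610351562]]
manifold scene 0.59 [179. 125. 276. 211.] 3060 [[173.1999969482422, 158.3000030517578], [205.89999389648438, 125.0], [282.6000061035156, 200.3000030517578], [249.8000030517578, 233.60000610351562]]
valve scene 0.48 [200. 126. 214. 149.] 154 [[201.0, 127.0], [211.0, 127.0], [211.0, 149.0], [201.0, 149.0]]
valve top 0.69 [358. 197. 375. 213.] 133 [[357.6000061035156, 209.8000030517578], [362.6000061035156, 199.8000030517578], [376.6000061035156, 206.8000030517578], [371.6000061035156, 216.8000030517578]][ WARN:0@0.597] global loadsave.cpp:1063 imwrite_ Unsupported depth image for selected encoder is fallbacked to CV_8U.
```

View pics/crops.png

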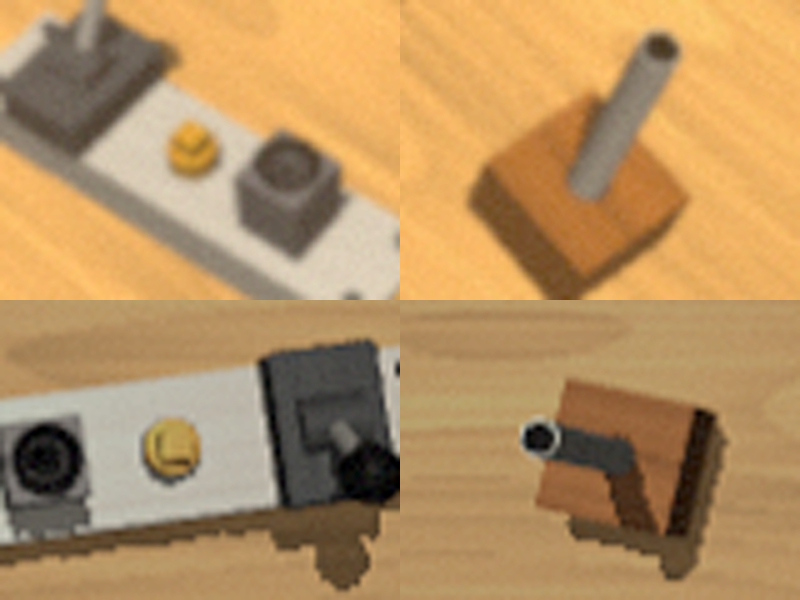

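```bash
python3 - <<'E'
from h import *
np.set_printoptions(precision=4,suppress=True)
for k,s,t in(("mouth",(242.2,172.2),(303.8,206.6)),("ttop",(377,240.8),(137.8,210)),("tmid",(362.2,269.6),(153.2,214.2)),("ball",(205.5,131.5),(368.8,210.2)),("plug",(223.2,169.5),(329,205))):
    print(k,tri([("scene",s),("top",t)]))
for k,s,t,z in(("mouth",(242.2,172.2),(303.8,206.6),.077),("ttop",(377,240.8),(137.8,210),.160),("tmid",(362.2,269.6),(153.2,214.2),.045),("plug",(223.2,169.5),(329,205),.055),("ball",(205.5,131.5),(368.8,210.2),.107)):
    print(k,atz("scene",s,z),atz("top",t,z))
r=bot.masks_of("top","manifold"); print(len(r))
# manifold top face corners, block corner colours: use top picture
im=cv2.imread("pics/top0.png").astype(int); m=((im.min(2)>105)&(im.max(2)-im.min(2)<30)).astype(np.uint8)
n,l,st,_=cv2.connectedComponentsWithStats(m); 
for i in range(1,n):
    if st[i,4]>150: print(st[i], cv2.minAreaRect(np.argwhere(l==i)[:,::-1].astype(np.float32)))
E
```

```text
mouth (array([ 0.488 , -0.0239,  0.0761]), [np.float64(0.08854262219976591), np.float64(0.08854262219977238)])
ttop (array([0.4737, 0.3107, 0.1609]), [np.float64(1.2842444855677106), np.float64(1.2842444855677004)])
tmid (array([0.473 , 0.3128, 0.0351]), [np.float64(1.149747931548103), np.float64(1.1497479315479666)])
ball (array([ 0.4786, -0.1569,  0.1069]), [np.float64(0.48178875316064956), np.float64(0.481788753160804)])
plug (array([ 0.4948, -0.0843,  0.0391]), [np.float64(0.39232050421381737), np.float64(0.3923205042138092)])
mouth [ 0.4884 -0.0233  0.077 ] [ 0.488  -0.0239  0.077 ]
ttop [0.4723 0.3117 0.16  ] [0.4744 0.3098 0.16  ]
tmid [0.4774 0.3146 0.045 ] [0.473  0.3092 0.045 ]
plug [ 0.5029 -0.0745  0.055 ] [ 0.4933 -0.0816  0.055 ]
ball [ 0.4789 -0.1572  0.107 ] [ 0.4782 -0.1565  0.107 ]
1
[  93   87   34   42 1064] ((109.19230651855469, 107.46154022216797), (40.215763092041016, 32.50543212890625), 86.8201675415039)
[371 184  14  28 216] ((377.2973327636719, 197.28378295898438), (27.290233612060547, 10.028338432312012), 80.53767395019531)
[ 272  188   78   38 1476] ((310.54998779296875, 206.35000610351562), (28.001432418823242, 74.81190490722656), 81.8698959350586)
```

The refined points fit: mouth (0.488, -0.024, 0.076), pipe axis (0.474, 0.310) with its top at 0.161, ball (0.479, -0.157, 0.107). That puts the manifold's yaw at about 8.4°. I'll turn the tool to yaw 90 first.

```bash
python3 -m pendant '[[[0,0,-0.6,0,0,-0.12,100],[0,0,-0.6,0,0,-0.12,100],[0,0,-0.6,0,0,-0.12,100],[0,0,-0.6,0,0,-0.12,100],[0,0,-0.6,0,0,-0.12,100]]]' 40; python3 -m pendant '[[[0,0,-0.2,0,0,-0.12,100],[0,0,-0.2,0,0,-0.12,100],[0,0,0,0,0,-0.12,100],[0,0,0,0,0,-0.12,100],[0,0,0,0,0,-0.12,100]]]'
```

```text
time: 1.67
ee_pos: [0.2032, -0.5105, 0.2609]
tcp_rot: [-179.9, -0.1, 57.2]
wrist_force: [-0.9, -0.4, -1.6]
opening: 0.0854
time: 2.08
ee_pos: [0.2034, -0.5109, 0.2669]
tcp_rot: [-180.0, -0.0, 93.0]
wrist_force: [-1.3, -0.2, -0.5]
opening: 0.0857
```

```bash
python3 -m pendant '[[[3.8,1.4,0,0,0,0.05,100],[3.8,1.4,0,0,0,0,100],[3.8,1.4,0,0,0,0,100],[3.8,1.4,0,0,0,0,100],[3.8,1.4,0,0,0,0,100]]]'; python3 -m pendant '[[[3.8,1.4,0,0,0,0,100],[3.8,1.4,0,0,0,0,100],[3.8,1.4,0,0,0,0,100],[3.8,1.4,0,0,0,0,100],[3.8,1.4,0,0,0,0,100]]]'; python3 -m pendant '[[[3.8,1.3,0,0,0,0,100],[3.8,1.3,0,0,0,0,100],[3.8,1.3,0,0,0,0,100],[3.8,1.3,0,0,0,0,100],[3.8,1.3,0,0,0,0,100]]]'
```

```text
time: 2.5
ee_pos: [0.2681, -0.3188, 0.262]
tcp_rot: [-179.8, -0.3, 90.6]
wrist_force: [1.7, 0.2, -0.3]
opening: 0.0852
time: 2.92
ee_pos: [0.3355, -0.1215, 0.2633]
tcp_rot: [180.0, -0.2, 90.3]
wrist_force: [1.4, -0.2, -0.6]
opening: 0.0854
time: 3.33
ee_pos: [0.3988, 0.0775, 0.2659]
tcp_rot: [179.6, -0.2, 90.3]
wrist_force: [0.9, -1.8, 0.4]
opening: 0.0855
```

```bash
python3 -m pendant '[[[3.9,1.25,0,0,0,0,100],[3.9,1.25,0,0,0,0,100],[3.9,1.25,0,0,0,0,100],[3.9,1.25,0,0,0,0,100],[3.9,1.25,0,0,0,0,100]]]'; python3 -m pendant '[[[3.2,1.2,0,0,0,0,100],[0,0,0,0,0,0,100],[0,0,0,0,0,0,100]]]'
```

```text
time: 3.75
ee_pos: [0.4578, 0.2773, 0.2681]
tcp_rot: [179.4, -0.2, 90.5]
wrist_force: [0.5, -0.1, 1.0]
opening: 0.0855
time: 4.0
ee_pos: [0.4704, 0.3186, 0.2646]
tcp_rot: [179.6, -0.2, 90.9]
wrist_force: [0.3, -0.2, -0.0]
opening: 0.0855
```

```bash
python3 -m pendant '[[[-0.8,0.35,2,0,0,0,100],[0,0,2.5,0,0,0,100],[0,0,2.5,0,0,0,100],[0,0,0,0,0,0,100]]]'; python3 - <<'E'
from h import *
a=snap("scene");b=snap("top")
o=bot.get_obs();print(o["ee_pos"],o["tcp_rot"])
u,v=325,210;A=cv2.resize(a[v-10:v+80,u-10:u+90],(400,360),interpolation=cv2.INTER_CUBIC)
B=cv2.resize(b[165:255,95:195],(400,360),interpolation=cv2.INTER_CUBIC)
cv2.imwrite("pics/pre.png",np.hstack([A,B])[:,:,::-1])
E
```

```text
time: 4.33
ee_pos: [0.4748, 0.3096, 0.1933]
tcp_rot: [179.5, -0.2, 90.9]
wrist_force: [-1.0, -0.3, -1.1]
opening: 0.0851
[0.47568937 0.31039607 0.19820843] [179.21140845  -0.40122003  90.90146735]
```

View pics/pre.png

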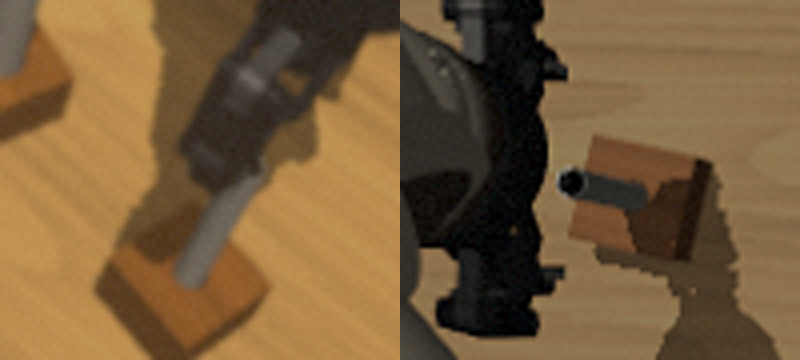

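```bash
python3 - <<'E'
from h import *
for z in(.16,.198,.22): print(proj("top",[.4757,.3104,z]),proj("scene",[.4757,.3104,z]))
E
python3 -m pendant '[[[0,-0.15,2.5,0.009,-0.005,0,100],[0,0,2.5,0,0,0,100],[0,0,2.5,0,0,0,100],[0,0,2.3,0,0,0,100],[0,0,0,0,0,0,100]]]'
```

```text
[[137.52961226 209.32604706]] [[375.36258849 241.54845442]]
[[131.57733926 207.89048314]] [[381.00610977 231.23333519]]
[[127.86936725 206.99569672]] [[384.52265162 224.79911781]]
time: 4.85
ee_pos: [0.4796, 0.3116, 0.1111]
tcp_rot: [178.9, -0.7, 90.8]
wrist_force: [-0.2, 0.4, -0.9]
opening: 0.0856
```

```bash
python3 -m pendant '[[[0,-0.5,0,0.015,0.01,0,100],[0,0,0,0,0,0,100]]]';python3 -m pendant '[[[0,0,0,0,0,0,100]]]';python3 -m pendant '[[[0,0,0,0,0,0,100]]]'
```

```text
time: 5.02
ee_pos: [0.475, 0.3117, 0.1153]
tcp_rot: [179.6, -1.4, 90.7]
wrist_force: [-0.4, -0.0, -0.3]
opening: 0.0852
time: 5.1
ee_pos: [0.4757, 0.312, 0.1178]
tcp_rot: [179.5, -1.5, 90.7]
wrist_force: [0.0, 0.4, 0.3]
opening: 0.0852
time: 5.18
ee_pos: [0.4764, 0.3123, 0.1199]
tcp_rot: [179.4, -1.6, 90.7]
wrist_force: [0.5, 0.2, 0.4]
opening: 0.0859
```

Every "zero" row drifts by about 2 mm up, 0.7 mm in x and 0.1° of tilt, because the tracking offset is re-based each time. I'll add a feed-forward correction to each row.

```bash
python3 -m pendant '[[[-0.2,-0.33,1.2,0.012,-0.03,-0.002,100],[-0.03,-0.07,1.4,0.002,-0.002,0,100],[-0.03,-0.07,0.2,0.002,-0.002,0,100]]]';python3 -m pendant '[[[-0.03,-0.07,0.2,0.002,-0.002,0,100]]]'
```

```text
time: 5.43
ee_pos: [0.4733, 0.3107, 0.0936]
tcp_rot: [-179.9, 0.4, 90.8]
wrist_force: [-0.2, 0.2, -0.8]
opening: 0.0855
time: 5.52
ee_pos: [0.4722, 0.3104, 0.0905]
tcp_rot: [-179.8, 0.6, 90.8]
wrist_force: [0.2, 0.8, 0.0]
opening: 0.0853
```

```bash
python3 -m pendant '[[[0,0,0,0,0,0,100]]]';python3 -m pendant '[[[0,0,0,0,0,0,100]]]'
```

```text
time: 5.6
ee_pos: [0.4716, 0.3101, 0.0892]
tcp_rot: [-179.6, 0.6, 90.9]
wrist_force: [-1.6, 0.9, 0.1]
opening: 0.0849
time: 5.68
ee_pos: [0.4713, 0.3101, 0.0887]
tcp_rot: [-179.6, 0.7, 90.9]
wrist_force: [-0.1, 0.7, -0.1]
opening: 0.0857
```

```bash
python3 -m pendant '[[[0,0.25,-0.6,-0.006,0.01,0.01,100],[0,0,0,0,0,0,100],[0,0,0,0,0,0,100]]]'
```

```text
time: 5.93
ee_pos: [0.4741, 0.3102, 0.0954]
tcp_rot: [-180.0, 0.0, 90.2]
wrist_force: [0.4, -0.5, -0.3]
opening: 0.0854
```

Position and tilt are both good, so I'll close the gripper.

```bash
python3 -m pendant '[[[0,0,0,0,0,0,14],[0,0,0,0,0,0,14],[0,0,0,0,0,0,14],[0,0,0,0,0,0,14],[0,0,0,0,0,0,14]]]' 60;  python3 -m pendant '[[[0,0,0,0,0,0,0],[0,0,0,0,0,0,0],[0,0,0,0,0,0,0]]]' 60
```

```text
time: 6.35
ee_pos: [0.4747, 0.3103, 0.0967]
tcp_rot: [179.9, -0.0, 90.2]
wrist_force: [0.0, 0.1, 0.8]
opening: 0.0256
time: 6.6
ee_pos: [0.4746, 0.3104, 0.0968]
tcp_rot: [179.9, -0.1, 90.2]
wrist_force: [-0.5, -0.7, 1.1]
opening: 0.0145
```

```bash
python3 -m pendant '[[[0,0,0,0,0,0,0],[0,0,0,0,0,0,0]]]';  python3 -m pendant '[[[0,0,-0.8,0,0,0,0],[0,0,-1,0,0,0,0],[0,0,-1,0,0,0,0]]]'
```

```text
time: 6.77
ee_pos: [0.4746, 0.3103, 0.0968]
tcp_rot: [179.9, -0.1, 90.2]
wrist_force: [0.2, -0.6, 1.3]
opening: 0.0147
time: 7.02
ee_pos: [0.4736, 0.3097, 0.1243]
tcp_rot: [-179.9, 0.1, 90.2]
wrist_force: [1.2, -0.4, -1.1]
opening: 0.0146
```

```bash
python3 -m pendant '[[[0,0,-2,0,0,0,0],[0,0,-3.5,0,0,0,0],[0,0,-3.5,0,0,0,0],[0,0,-3,0,0,0,0],[0,0,-1,0,0,0,0]]]'; python3 - <<'E'
from h import *
a=snap("scene");b=snap("top")
o=bot.get_obs();print(o["ee_pos"],o["tcp_rot"],o["wrist_force"])
A=cv2.resize(a[180:300,310:440],(433,400),interpolation=cv2.INTER_CUBIC)
B=cv2.resize(b[160:270,80:180],(364,400),interpolation=cv2.INTER_CUBIC)
cv2.imwrite("pics/lift.png",np.hstack([A,B])[:,:,::-1])
E
```

```text
time: 7.43
ee_pos: [0.4724, 0.3089, 0.2637]
tcp_rot: [-179.9, 0.1, 90.2]
wrist_force: [0.3, 0.7, 0.9]
opening: 0.0146
[0.47272077 0.30906125 0.2619244 ] [-1.79854059e+02  9.57060620e-02  9.02222150e+01] [-0.27255522  0.36466412 -1.42950967]
```

View pics/lift.png

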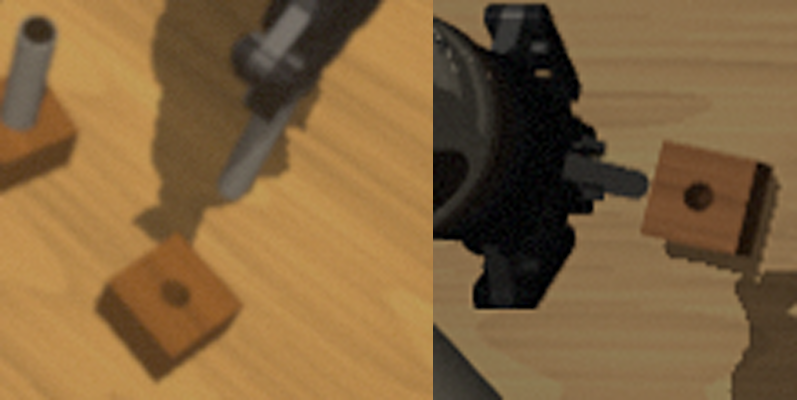

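The pipe is out of its block and held: its lower end is at about (232,190) in the left crop, with the empty hole below. Next I'll carry it to above the mouth.

```bash
python3 -m pendant '[[[-1.5,0.1,-0.5,0,0,0,0],[-3,0.15,0,0,0,0,0],[-3.5,0.2,0,0,0,0,0],[-3.8,0.2,0,0,0,0,0],[-3.8,0.2,0,0,0,0,0]]]'; python3 -m pendant '[[[-3.8,0.2,0,0,0,0,0],[-3.8,0.2,0,0,0,0,0],[-3.5,0.2,0,0,0,0,0],[-3,0.1,0,0,0,0,0],[-2,0,0,0,0,0,0]]]';  python3 -m pendant '[[[0,0,0,0,0,0,0],[0,0,0,0,0,0,0]]]'
```

```text
time: 7.95
ee_pos: [0.4805, 0.1516, 0.2638]
tcp_rot: [-179.6, 0.2, 90.8]
wrist_force: [0.6, 0.6, -1.5]
opening: 0.0142
time: 8.37
ee_pos: [0.485, -0.0223, 0.2611]
tcp_rot: [-179.2, 0.3, 90.7]
wrist_force: [0.0, 0.1, -0.3]
opening: 0.0143
time: 8.53
ee_pos: [0.4835, -0.0274, 0.2599]
tcp_rot: [-179.1, 0.3, 90.3]
wrist_force: [0.2, -0.5, -1.1]
opening: 0.0145
```

```bash
python3 -m pendant '[[[0.34,0.45,1,-0.015,0.005,0,0],[0,0,2.5,0,0,0,0],[0,0,2.5,0,0,0,0],[0,0,1.2,0,0,0,0],[0,0,0,0,0,0,0]]]'; python3 -m pendant '[[[0,0,0,0,0,0,0],[0,0,0,0,0,0,0]]]'
```

```text
time: 8.95
ee_pos: [0.4863, -0.0224, 0.1842]
tcp_rot: [-179.9, -0.0, 90.4]
wrist_force: [0.5, -0.6, -0.6]
opening: 0.0145
time: 9.12
ee_pos: [0.4854, -0.0212, 0.184]
tcp_rot: [-179.8, -0.0, 90.5]
wrist_force: [0.5, -0.3, -0.5]
opening: 0.0144
```

```bash
python3 -m pendant '[[[-0.28,0.26,0,-0.003,0,0,0],[0,0,0,0,0,0,0],[0,0,0,0,0,0,0]]]'; python3 - <<'E'
from h import *
a=snap("scene");b=snap("top")
o=bot.get_obs();p=o["ee_pos"];print(p,o["tcp_rot"],o["wrist_force"])
print("bottom",[proj(n,[p[0],p[1],p[2]-.0868]) for n in("scene","top")], "mouth",[proj(n,[.488,-.024,.077]) for n in("scene","top")])
A=cv2.resize(a[120:210,200:280],(533,600),interpolation=cv2.INTER_CUBIC)
B=cv2.resize(b[180:240,270:296+40-26],(266,400),interpolation=cv2.INTER_CUBIC)
B=np.vstack([B,np.zeros((200,266,3),np.uint8)])
cv2.imwrite("pics/over.png",np.clip(1.3*np.hstack([A,B])[:,:,::-1],0,255).astype(np.uint8))
E
```

```text
time: 9.37
ee_pos: [0.4892, -0.0236, 0.1865]
tcp_rot: [179.8, -0.0, 90.6]
wrist_force: [-0.6, -0.6, -0.3]
opening: 0.0148
[ 0.48910453 -0.02359579  0.18633088] [ 1.79833039e+02 -1.44764665e-02  9.05564479e+01] [-0.16972478 -0.71498475 -0.72766812]
bottom [array([[241.58195549, 166.13453491]]), array([[304.66010359, 205.23877377]])] mouth [array([[242.11924896, 171.9202926 ]]), array([[303.85506225, 206.59275843]])]
```

View pics/over.png

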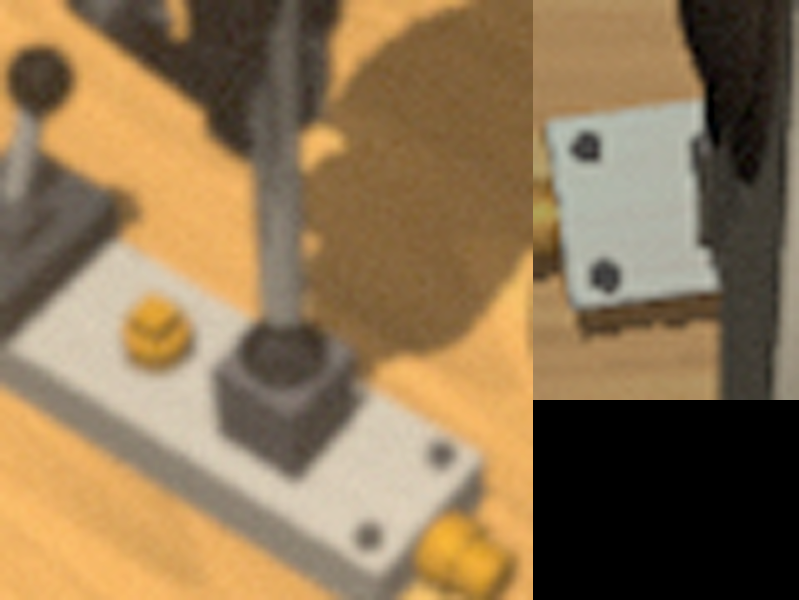

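The pipe's end (281,312 in the crop) sits centred just above the flare ellipse (285,348), in line with the projections. I'll lower it into the flare.

```bash
python3 -m pendant '[[[0,-0.1,0.8,0.003,0,-0.008,0],[0,0,0.8,0,0,0,0],[0,0,0.4,0,0,0,0]]]'; python3 -m pendant '[[[0,0,0.2,0,0,0,0]]]'; python3 -m pendant '[[[0,0,0.2,0,0,0,0]]]'
```

```text
time: 9.72
ee_pos: [0.4888, -0.0238, 0.1661]
tcp_rot: [179.9, -0.0, 91.1]
wrist_force: [-0.5, -0.5, -1.1]
opening: 0.015
time: 9.8
ee_pos: [0.4884, -0.0238, 0.1629]
tcp_rot: [180.0, -0.0, 91.0]
wrist_force: [-0.1, -0.6, -0.5]
opening: 0.0144
time: 9.88
ee_pos: [0.4882, -0.0238, 0.1602]
tcp_rot: [180.0, -0.0, 91.0]
wrist_force: [-0.3, -0.0, -0.4]
opening: 0.0145
```

```bash
for i in 1; do python3 -m pendant '[[[0,0,0.2,0,0,0,0],[0,0,0.2,0,0,0,0]]]'; done; python3 -m pendant '[[[0,0,0.25,0,0,0,0],[0,0,0.25,0,0,0,0]]]'
```

```text
time: 10.05
ee_pos: [0.4885, -0.0239, 0.1566]
tcp_rot: [179.9, 0.0, 91.0]
wrist_force: [0.6, -1.6, 0.4]
opening: 0.0143
time: 10.22
ee_pos: [0.489, -0.0243, 0.1519]
tcp_rot: [179.8, 0.1, 91.0]
wrist_force: [-0.4, -0.8, 0.1]
opening: 0.0145
```

```bash
python3 -m pendant '[[[0,-0.04,0.25,0.001,0,0,0],[0,0,0.25,0,0,0,0]]]'; python3 -m pendant '[[[0,0,0.3,0,0,0,0]]]'; python3 -m pendant '[[[0,0,0.3,0,0,0,0]]]'
```

```text
time: 10.38
ee_pos: [0.4887, -0.0245, 0.1464]
tcp_rot: [179.9, 0.1, 91.0]
wrist_force: [-0.2, -0.7, 4.3]
opening: 0.0146
time: 10.47
ee_pos: [0.489, -0.0245, 0.1439]
tcp_rot: [179.8, 0.1, 91.0]
wrist_force: [-1.4, -1.1, 6.9]
opening: 0.0149
time: 10.55
ee_pos: [0.4893, -0.0246, 0.1415]
tcp_rot: [179.7, 0.1, 91.0]
wrist_force: [-1.9, -1.4, 9.5]
opening: 0.0147
```

```bash
python3 -m pendant '[[[0.03,-0.06,0.3,0.003,0,0,0]]]'; python3 -m pendant '[[[0,-0.02,0.3,0.001,0,0,0]]]'; python3 -m pendant '[[[0,-0.02,0.3,0.001,0,0,0]]]'; python3 -m pendant '[[[0,-0.02,0.3,0.001,0,0,0]]]'
```

```text
time: 10.63
ee_pos: [0.4891, -0.0244, 0.1393]
tcp_rot: [179.8, 0.1, 91.0]
wrist_force: [-0.1, -1.3, 10.0]
opening: 0.0149
time: 10.72
ee_pos: [0.4892, -0.0245, 0.1372]
tcp_rot: [179.8, 0.1, 91.0]
wrist_force: [-1.8, -1.2, 9.1]
opening: 0.0147
time: 10.8
ee_pos: [0.4893, -0.0246, 0.1351]
tcp_rot: [179.7, 0.2, 91.0]
wrist_force: [-2.1, -0.6, 10.4]
opening: 0.0146
time: 10.88
ee_pos: [0.4893, -0.0247, 0.133]
tcp_rot: [179.7, 0.2, 91.0]
wrist_force: [-2.0, -0.3, 9.4]
opening: 0.0147
```

```bash
python3 -m pendant '[[[0.03,-0.05,0.3,0.003,0.002,0,0]]]'; python3 -m pendant '[[[0.01,-0.03,0.3,0.002,0.001,0,0]]]'; python3 -m pendant '[[[0.01,-0.03,0.3,0.002,0.001,0,0]]]';python3 -m pendant '[[[0.01,-0.03,0.3,0.002,0.001,0,0]]]'
```

```text
time: 10.97
ee_pos: [0.4892, -0.0245, 0.131]
tcp_rot: [179.8, 0.1, 91.0]
wrist_force: [-1.1, -0.6, 9.8]
opening: 0.0143
time: 11.05
ee_pos: [0.4893, -0.0245, 0.129]
tcp_rot: [179.8, 0.0, 91.0]
wrist_force: [-2.2, -0.9, 9.0]
opening: 0.0145
time: 11.13
ee_pos: [0.4893, -0.0246, 0.127]
tcp_rot: [179.8, 0.0, 91.0]
wrist_force: [-2.3, -2.1, 10.6]
opening: 0.0145
time: 11.22
ee_pos: [0.4894, -0.0247, 0.1251]
tcp_rot: [179.8, -0.0, 91.0]
wrist_force: [-1.8, -2.7, 17.3]
opening: 0.0144
```

```bash
python3 -m pendant '[[[0.01,-0.03,0.1,0.002,0,0,0]]]'; python3 -m pendant '[[[0.01,-0.03,0.15,0.002,0,0,0]]]'
```

```text
time: 11.3
ee_pos: [0.4894, -0.0247, 0.1248]
tcp_rot: [179.9, -0.0, 91.0]
wrist_force: [-0.5, -1.4, 5.1]
opening: 0.0147
time: 11.38
ee_pos: [0.4895, -0.0247, 0.1246]
tcp_rot: [179.9, 0.0, 91.0]
wrist_force: [-3.8, -1.8, 16.3]
opening: 0.0146
```

```bash
python3 -m pendant '[[[0,-0.02,0.2,0.001,0,0,0]]]'; python3 -m pendant '[[[0,-0.02,0.2,0.001,0,0,0]]]'
```

```text
time: 11.47
ee_pos: [0.4897, -0.0249, 0.1245]
tcp_rot: [179.8, 0.0, 91.0]
wrist_force: [-5.4, -0.6, 22.3]
opening: 0.0144
time: 11.55
ee_pos: [0.4897, -0.0249, 0.1245]
tcp_rot: [179.7, 0.0, 91.0]
wrist_force: [-6.3, 0.0, 19.7]
opening: 0.0146
```

```bash
python3 -m pendant '[[[0,-0.07,0.24,0.003,0,0,0]]]'; python3 -m pendant '[[[0,-0.04,0.25,0.002,0,0,0]]]'; python3 -m pendant '[[[0,-0.04,0.25,0.002,0,0,0]]]'
```

```text
time: 11.63
ee_pos: [0.4897, -0.0249, 0.1245]
tcp_rot: [179.7, 0.0, 91.0]
wrist_force: [-4.1, -0.4, 21.4]
opening: 0.0143
time: 11.72
ee_pos: [0.4897, -0.0249, 0.1245]
tcp_rot: [179.7, 0.1, 91.0]
wrist_force: [-5.9, -0.5, 22.0]
opening: 0.0145
time: 11.8
ee_pos: [0.4897, -0.0249, 0.1245]
tcp_rot: [179.6, 0.1, 91.0]
wrist_force: [-6.2, 0.4, 21.3]
opening: 0.0145
```

```bash
python3 -m pendant '[[[0,-0.07,0.3,0.003,0,0,0]]]'; python3 -m pendant '[[[0,-0.07,0.31,0.003,0,0,0],[0,-0.07,0.31,0.003,0,0,0]]]'
```

```text
time: 11.88
ee_pos: [0.4896, -0.0249, 0.1244]
tcp_rot: [179.6, 0.1, 91.0]
wrist_force: [-5.6, 0.2, 25.6]
opening: 0.0143
time: 12.05
ee_pos: [0.4896, -0.0249, 0.1244]
tcp_rot: [179.5, 0.1, 91.0]
wrist_force: [-6.5, -0.1, 26.4]
opening: 0.0148
```

```bash
python3 -m pendant '[[[0,-0.07,0.31,0.003,0,0,0],[0,-0.07,0.31,0.003,0,0,0],[0,-0.07,0.31,0.003,0,0,0],[0,-0.07,0.31,0.003,0,0,0]]]'; python3 -m pendant '[[[0,0,0.12,0,0,0,0]]]';  python3 -m pendant '[[[0,0,0.05,0,0,0,40],[0,0,0,0,0,0,60],[0,0,0,0,0,0,60],[0,0,0,0,0,0,60],[0,0,0,0,0,0,60]]]'
```

```text
time: 12.38
ee_pos: [0.4893, -0.0249, 0.1244]
tcp_rot: [179.3, 0.1, 91.0]
wrist_force: [-6.8, -0.8, 25.0]
opening: 0.0144
time: 12.47
ee_pos: [0.4892, -0.0248, 0.1248]
tcp_rot: [179.2, 0.1, 91.0]
wrist_force: [-4.5, -0.1, 2.1]
opening: 0.0143
time: 12.88
ee_pos: [0.4888, -0.0243, 0.1232]
tcp_rot: [179.3, 0.0, 91.0]
wrist_force: [-0.8, -0.5, 0.1]
opening: 0.0512
```

Pressed at about 25 N on the wrist; less the 9.5 N drag, that is some 16 N on the bottom. On release there was no upward pull. I'll open fully and withdraw straight up.

```bash
python3 -m pendant '[[[0,0,0,0.01,0,0,80],[0,0,0,0,0,0,80],[0,0,-1,0,0,0,80],[0,0,-2,0,0,0,80],[0,0,-2.5,0,0,0,80]]]'; python3 -m pendant '[[[0,0,-2.5,0,0,0,80],[0,0,-1.5,0,0,0,80],[0,0,0,0,0,0,80]]]'; python3 - <<'E'
from h import *
a=snap("scene","afters.png");b=snap("top","aftert.png")
o=bot.get_obs();p=o["ee_pos"];print(p,o["tcp_rot"],o["wrist_force"])
print("top pred",proj("scene",[.4885,-.0243,.1876]),proj("top",[.4885,-.0243,.1876]))
for n in("scene","top"):print([(d["uv"],d["confidence"]) for d in bot.mark_of(n,"valve_tip")][:2],[(d["uv"],d["confidence"]) for d in bot.mark_of(n,"tube_top")][:2])
A=cv2.resize(a[100:220,180:290],(550,600),interpolation=cv2.INTER_CUBIC)
cv2.imwrite("pics/after.png",A[:,:,::-1])
E
```

```text
time: 13.3
ee_pos: [0.4863, -0.0241, 0.1748]
tcp_rot: [-179.5, -0.0, 91.0]
wrist_force: [0.9, 0.2, -0.6]
opening: 0.0685
time: 13.55
ee_pos: [0.4875, -0.0241, 0.2228]
tcp_rot: [-179.8, 0.0, 91.0]
wrist_force: [0.6, -0.6, 1.2]
opening: 0.068
[ 0.48703737 -0.02408607  0.21982182] [-1.79644855e+02 -4.35671073e-03  9.10188513e+01] [ 0.10839496 -0.31544846 -0.67083786]
top pred [[240.16833242 139.00802866]] [[309.4658615  201.81793281]]
[([204.4, 131.9], 0.52)] [([238.7, 136.3], 0.76)]
[] []
```

View pics/after.png

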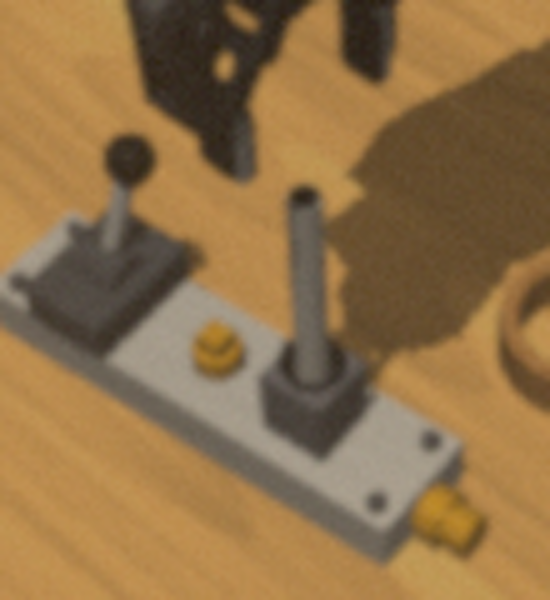

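The pipe stands upright in the socket; its top, at (240.6,138.6) in the full image, is within 0.5 px of the prediction. The lever is still off. Next I'll go to the lever's -x side with the fingers closed.

```bash
python3 -m pendant '[[[-2,-0.8,-0.5,0,0,0.01,0],[-3,-1.2,0,0,0,0,0],[-3,-1.2,0,0,0,0,0],[-3,-1.2,0,0,0,0,0],[-2,-0.8,0,0,0,0,0]]]'; python3 -m pendant '[[[-0.5,0,0,0,0,0,0],[0,0,0,0,0,0,0],[0,0,0,0,0,0,0],[0,0,0,0,0,0,0]]]'
```

```text
time: 14.27
ee_pos: [0.4331, -0.1549, 0.2179]
tcp_rot: [-179.0, -0.2, 90.9]
wrist_force: [0.1, 0.1, -0.7]
opening: 0.0075
time: 14.6
ee_pos: [0.4311, -0.1624, 0.2153]
tcp_rot: [-178.8, -0.2, 90.6]
wrist_force: [0.1, -0.3, 0.9]
opening: -0.0001
```

```bash
python3 -m pendant '[[[0,0,2,-0.01,0,0,0],[0,0,3.5,-0.005,0,0,0],[0,0,3.5,0,0,0,0],[0,0,2,0,0,0,0],[0,0,0.5,0,0,0,0]]]'; python3 -m pendant '[[[0,0,0,0,0,0,0]]]'
```

```text
time: 15.02
ee_pos: [0.4334, -0.1571, 0.0976]
tcp_rot: [-179.9, -0.2, 91.0]
wrist_force: [-0.2, 0.4, -0.1]
opening: 0.0
time: 15.1
ee_pos: [0.4329, -0.1559, 0.0963]
tcp_rot: [-179.8, -0.3, 91.1]
wrist_force: [-0.7, 0.0, 0.2]
opening: -0.0003
```

```bash
python3 -m pendant '[[[-0.3,0.6,0,0,0,0,0],[-0.2,0.8,0,0,0,0,0],[0.1,0.8,0,0,0,0,0],[0.1,0.8,0,0,0,0,0]]]'; python3 -m pendant '[[[0.1,0.8,0,0,0,0,0],[0.1,0.8,0,0,0,0,0],[0.1,0.8,0,0,0,0,0]]]'
```

```text
time: 15.43
ee_pos: [0.4666, -0.1581, 0.1011]
tcp_rot: [180.0, -0.2, 91.2]
wrist_force: [-3.1, 0.1, 1.9]
opening: -0.0
time: 15.68
ee_pos: [0.495, -0.1547, 0.1034]
tcp_rot: [179.8, -0.1, 91.1]
wrist_force: [-1.1, -0.5, 0.6]
opening: 0.0001
```

```bash
python3 -m pendant '[[[0.05,0.5,0.3,0,0,0,0],[0.05,0.4,0.1,0,0,0,0]]]'; python3 -m pendant '[[[0.05,0.3,0,0,0,0,0]]]'; python3 -m pendant '[[[0.05,0.3,0,0,0,0,0]]]'; python3 -m pendant '[[[0,0.3,0,0,0,0,0]]]'
```

```text
time: 15.85
ee_pos: [0.5066, -0.1532, 0.0994]
tcp_rot: [179.7, -0.1, 91.2]
wrist_force: [-1.0, -0.8, -1.0]
opening: -0.0007
time: 15.93
ee_pos: [0.5099, -0.1525, 0.0988]
tcp_rot: [179.8, -0.1, 91.2]
wrist_force: [-8.2, -1.9, 0.6]
opening: 0.0001
time: 16.02
ee_pos: [0.5108, -0.1523, 0.0982]
tcp_rot: [-179.9, -0.0, 91.2]
wrist_force: [-24.8, -6.8, 12.5]
opening: -0.0007
time: 16.1
ee_pos: [0.5107, -0.1526, 0.0981]
tcp_rot: [-179.5, 0.0, 91.1]
wrist_force: [-23.6, -2.3, 16.8]
opening: -0.0002
```

On the stop, at 24 N. I'll back off, rise and look.

```bash
python3 -m pendant '[[[0,-0.5,0,0,0,0,0],[-0.1,-1.5,0,0,0,0,0],[-0.2,-2,0,0,0,0,0],[0,-2,-1,0,0,0,0],[0,-1,-3,0,0,0,0]]]';python3 -m pendant '[[[0,-2,-3.5,0,0,0,0],[0,-3.5,-3.5,0,0,0,0],[0,-3.5,-3,0,0,0,0],[0,-3,0,0,0,0,0],[0,-1,0,0,0,0,0]]]'; python3 - <<'E'
from h import *
a=snap("scene","ends.png");b=snap("top","endt.png")
for n in("scene","top"):print(n,[(d["uv"],d["confidence"]) for d in bot.mark_of(n,"valve_tip")][:2],[(d["uv"],d["confidence"]) for d in bot.mark_of(n,"tube_top")][:2], "pred on",proj(n,[.5355,-.148,.107]),"tube",proj(n,[.4885,-.0243,.1876]))
A=cv2.resize(a[90:220,170:290],(400,433),interpolation=cv2.INTER_CUBIC)
B=cv2.resize(b[150:280,265:385],(400,433),interpolation=cv2.INTER_CUBIC)
cv2.imwrite("pics/end.png",np.hstack([A,B])[:,:,::-1])
E
```

```text
time: 16.52
ee_pos: [0.4368, -0.1559, 0.1327]
tcp_rot: [-178.8, -0.2, 91.1]
wrist_force: [0.4, -0.3, 0.5]
opening: 0.0002
time: 16.93
ee_pos: [0.314, -0.1581, 0.2338]
tcp_rot: [-179.1, -0.1, 91.2]
wrist_force: [0.3, 0.2, 0.0]
opening: 0.0
scene [([190.7, 146.7], 0.5)] [([241.6, 138.0], 0.73)] pred on [[189.76835276 146.15263413]] tube [[240.16833242 139.00802866]]
top [([364.6, 185.4], 0.46)] [([312.1, 202.6], 0.42)] pred on [[364.09598154 182.91718989]] tube [[309.4658615  201.81793281]]
```

View pics/end.png

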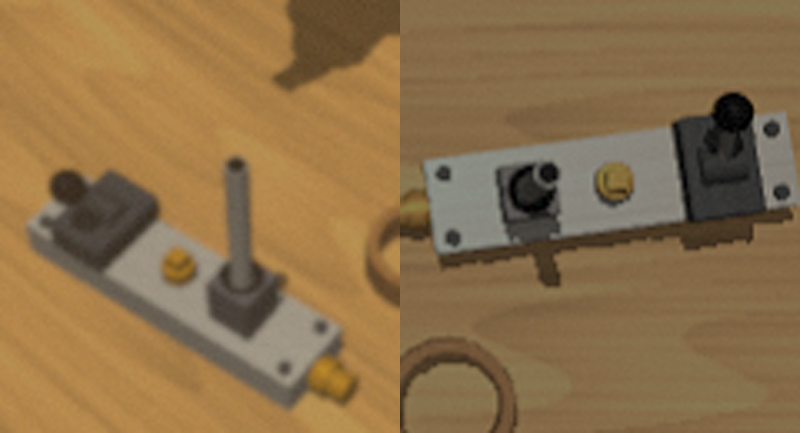

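Lever ball at scene (190,145.5) and top (364.7,183.3), within 1 px of the computed "on" position. The pipe stands upright with its top where predicted.

```bash
python3 -c "
from workcell import bot; print(bot.job_done())"
```

```text
the job is handed in; nothing more can be done
None
```

The thin pipe is in the manifold socket, pressed to the bottom, and the air lever is fully on. I handed the job in at about 17 s of the 67 s allowed.

- **Pipe:** The seal gripped at about 18 mm depth and dragged with about 9.5 N once passed. The pipe bottomed about 39 mm below the rim. I held it there for roughly half a second at 25–26 N on the wrist, which is about 16 N on the bottom after subtracting the drag. The check valve can't be seen, so "held open" is inferred from the hard stop I felt and from the pipe's height after I let go.
- **Lever:** After letting go and withdrawing, I pushed the lever with closed fingers until it met its stop, at about 24 N sideways (about 30 N in all). I then backed the arm clear.
- **Last checks:** My last picture readings put the pipe top and the lever ball within about 1.3 px of where they should be. The trained network's points for the same two were up to about 2.7 px off, its weakest readings. Nothing else on the bench was touched.
- **Disagreements along the way:** The network's first mouth point came out at 48 mm high instead of 77 mm. I re-measured it from enlarged pictures at 76 mm and used that. Between rows the arm drifted by up to 2 mm, which I corrected step by step before gripping and inserting.

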